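Light up the fluorescence microscope

TASK

Light up the microscope with your fingertips, in this order: on the control box press down the raised far half of the rocker switch until it has tipped fully over, then press the round lamp button beside it fully down (both stay as you leave them), and last press the long bar key of the hand pad fully down and finish while still holding it down. Work in that order only, press no other key, lift nothing, and leave the pad and everything standing about where they are.

Things in the scene. Friction and masses are not known exactly. Their poses are not given: they have to be found in the camera images.
- box: cream control box, fixed, 150 mm deep (its x), 240 mm wide (its y), deck 70 mm above the table. Origin: centre of the underside; x to its far side, away from the robot, y to its left, z up. It stands left or right of the middle, yaw up to 0.3 rad either way. On the deck, all black: rocker at (-20, 65) mm, round lamp button at (-25, -5) mm, square key at (-25, -75) mm.
- rocker (a joint): tilt of the rocker in rad: 0 off (far half raised), 0.42 fully on (far half down); starts at 0 to 0.05. Black plate 56 mm long (box x), 30 mm wide, 8 mm thick, in an aluminium frame 76 mm above the table; axle along box y, 84 mm above the table. Pressing the far half swings it over; friction (about 2.5 N at 20 mm from the axle) keeps it where it is left.
- rocker_far (a point): point on the upper face of the rocker's far half, in the middle of its width and 20 mm from the axle, about 92 mm above the table at the start and 84 mm when fully on; it moves with the rocker. The plate ends 8 mm beyond it.
- lamp_button (a joint): depth of the round lamp button in m: 0 out, 0.008 fully down. Starts at 0 to 0.0015. Friction of about 3 N, no spring: it stays where it is left.
- lamp_top (a point): centre of the top of the round lamp button, a black cylinder 30 mm across; 88 mm above the table when out, 80 mm when down (its collar is 75 mm up). The nearest other control is the rocker, 70 mm to the left.
- pad: cream hand pad, loose, about 0.8 kg, 100 mm deep (its x), 160 mm wide (its y), 28 mm high; origin: centre of the underside, x to its far side, y to its left. It lies on the other side of the middle from the box, yaw up to 0.3 rad either way. Black keys on top: the long bar key at (-22, 0) mm, nearest the robot, and two small round keys on the far half.
- shutter_key (a joint): depth of the long bar key in m: 0 up, 0.006 fully down. Spring: 1.5 N starts it, 5 N holds it fully down; it comes back up when let go.
- shutter_top (a point): centre of the top of the long bar key, 26 mm (pad x) by 72 mm (pad y), 42 mm above the table when up, 36 mm when down.
- square_key (a joint): depth in m of the box's square spring key, 24 x 24 mm, top 84 mm above the table, at box (-25, -75) mm; 0 up, 0.006 down; not to be pressed.
- round_key_left (a joint): depth in m of the pad's left small round key, 20 mm across, top 40 mm above the table, at pad (27, 45) mm; 0 up to 0.006; not to be pressed.
- round_key_right (a joint): the same for the right one, at pad (27, -45) mm.
- oil_bottle: amber dropper-oil bottle with a black cap, loose, 26 mm across and 50 mm high, standing on the control box's deck at its far right corner, about 110 mm from the lamp button; origin: centre of its underside. Leave alone.
- vial: glass vial with white cap, loose, 26 mm across and 55 mm high, standing between the box and the pad; origin: centre of its underside. Leave alone.
- jar: clear specimen jar with white cap, loose, 56 mm across and 65 mm high, on the robot's side of the work; origin: centre of its underside. Leave alone.
- dish: closed round culture dish, loose, 62 mm across and 16 mm high, on the robot's side of the work; origin: centre of its underside. Leave alone.
- slide_box: slide box, loose, 38 x 101 x 33 mm high, beyond the work; origin: centre of its underside. Leave alone.
- lens_can: round aluminium lens canister, loose, 40 mm across and 52 mm high, beyond the work; origin: centre of its underside. Leave alone.
- beaker: open white beaker, loose, 68 mm across and 70 mm high, to the robot's right; origin: centre of its underside. Leave alone.

How it is judged:
On the way, in this order (a step that is already met when the one before it is completed fails the run):
1. the rocker is tipped over to on (value of joint rocker above 0.32 rad), for 0.1 s.
2. the lamp button is down (value of joint lamp_button above 0.006 m), for 0.1 s.
3. the long bar key is held down by the fingers (value of joint shutter_key above 0.0042 m and contact force between the fingers and pad above 1 N), for 0.3 s.
At the end, for the whole second after the job is handed in: Rocker over by more than 0.32 rad, lamp button down more than 6 mm, long bar key held down more than 4.2 mm by the fingers with over 1 N; pad flat, still, within 30 mm of its start; other keys less than 3 mm down; every bystander within 25 mm of its start (all of step 3 and value of joint rocker above 0.32 rad and value of joint lamp_button above 0.006 m and linear speed of pad below 0.02 m/s and not (distance of pad from where it was at the start of the episode above 0.03 m or angle between pad's own z axis and vertical above 0.15 rad) and height (world z) of pad below 0.008 m and value of joint each of square_key, round_key_left, round_key_right below 0.003 m and not (distance of oil_bottle from where it was at the start of the episode above 0.025 m) and not (distance of vial from where it was at the start of the episode above 0.025 m) and not (distance of jar from where it was at the start of the episode above 0.025 m) and not (distance of dish from where it was at the start of the episode above 0.025 m) and not (distance of slide_box from where it was at the start of the episode above 0.025 m) and not (distance of lens_can from where it was at the start of the episode above 0.025 m) and not (distance of beaker from where it was at the start of the episode above 0.025 m)); the arm keeps its last pose, push and grip.
It fails at once if the lamp button is pressed before the rocker is on (value of joint lamp_button above 0.004 m and value of joint rocker below 0.32 rad).
It fails at once if the long bar key is pressed before the rocker is on and the lamp button is down (value of joint shutter_key above 0.003 m and (value of joint rocker below 0.32 rad or value of joint lamp_button below 0.006 m)).
It fails at once if another key is pressed (3 mm or more) (value of joint any of square_key, round_key_left, round_key_right above 0.003 m).
It fails at once if the pad is lifted by 8 mm, tipped, or shifted by more than 30 mm ((distance of pad from where it was at the start of the episode above 0.03 m or angle between pad's own z axis and vertical above 0.15 rad) or height (world z) of pad above 0.008 m).
It fails at once if a bystander is moved by more than 25 mm, lifted or knocked over (distance of any of oil_bottle, vial, jar, dish, slide_box, lens_can, beaker from where it was at the start of the episode above 0.025 m or angle between any of oil_bottle, vial, jar, dish, slide_box, lens_can, beaker's own z axis and vertical above 0.5 rad).
It also fails if it takes over 38 s, if anything falls off the work surface, if the arm or the gripper's body presses on something with over 40 N, if the wrist force passes 120 N, or if a joint passes its speed limit or range.

ROBOT

A 7-joint arm with a two-finger parallel gripper is mounted at the origin on the work surface. World frame = base frame: x ahead of the robot, y to its left, z up, the work surface at z = 0. Lengths are in m, angles in rad, forces in N, time in s.
With the tool pointing down it reaches from about 0.35 to 0.9 m from the base axis. Payload 8.1 kg.
Tool frame: the origin (TCP) lies at the very end of the fingers, on their centre line; the grasp point (between the pads) lies 19 mm behind it; z points along the fingers, y is the line along which they close (so a half turn about z gives the same grasp; the last joint's range is limited). The gripper opens to 92 mm and grips with 3 to 60 N. Pads are 19 mm wide; open, the fingers measure 130 mm over their backs; the gripper's body (75 mm by 190 mm) begins 47 mm behind the grasp point.
Start: joints at [1.085, 0.434, 0.025, 1.573, -0.012, 1.134, -0.075], TCP at [0.233, -0.58, 0.227] pointing down, gripper open.
Joint ranges: [-2.62, 2.62], [-0.44, 2.09], [-1.27, 1.32], [0.08, 2.57], [-1.32, 4.46], [0.12, 2], [-2.74, 2.74]. Speed limits (rad/s): [2.22, 2.22, 3.01, 3.01, 3.14, 3.14, 3.14].

INTERFACE

Orientations are given as a rotation vector (axis times angle).
In Python, from cell import readout, cams, job gives the robot as it stands.
- The arm moves only by the tool drive_tool, never from a script. Its argument "commands" is a list of rows, each a list of 3 entries, a list of its own where there are three numbers: the turn, a rotation vector about the tool's x, y, z in rad, then the shift along the tool's x, y, z in cm, then the gripper's target within -1 to 1 (fully open at 1, half-way at 0, shut at -1). A call has 1 to 20 rows; each row is the pose to reach, as a shift and turn from the pose commanded when the call began, along the tool's axes at that moment; what a row does not reach only later rows make up. A row lasts 1/12 s, in which the tool goes at most 41.7 mm and 7.16 degrees, less where a joint would pass 70% of its speed; a pose out of reach is approached as far as the arm can. A call with a gripper value outside its range is refused whole. The fingers move at their own pace and stop on an object; "newtons" is the grip in N (left out, the last holds). Time passes only in rows, so rows that repeat a pose let the fingers close. It gives the time, the measured TCP pose, the force, the opening and the grip force at its end, in the units of the state.
- readout.observe(): the state, without advancing time (a new reading comes with each control period).
- cams.get_image(name): name is "scene" or "top" or "wrist"; returns the picture (480x640x3 uint8, blue, green, red); there is no depth.
- cams.camera_info(name): a dict with "camera_matrix" (3x3 intrinsics, pixels), "R" (3x3) and "t" (3): a world point X has camera coordinates R X + t. Camera axes: x right, y down, z forward; pixel columns grow to the right and rows downward; lengths in m; the calibration is good to about 2 mm. A picture is of the moment at which its call begins: read the wrist's pose just before it. camera_info takes no time and is no camera call; for the wrist camera it gives the pose at the moment of the call.
- job.sign_off(): hands the job in; it is judged then, once.
The state is a dict: "clock": time; "joints": joint angles; "dq": joint speeds; "joint_efforts": joint torques, N m; "position": TCP position; "ee_rot": TCP orientation; "force": force on the tool from outside, world axes, zero at the start; "ft_torque": the same for the moment, N m; "width": opening from 0.0 (shut) to 1.0 (fully open); "gripper_force": force on a finger pad.
Only numpy, scipy, OpenCV 4.12 (cv2) and the standard library are available. Lean on these libraries where they do the work, as an engineer would, in place of code of your own. Each camera call takes 0.05 s, during which the arm holds its last target. There are 200 camera calls.

## Working session

There is one attempt and no reset: what is moved stays moved. The work goes in short steps, Python scripts to look and compute and a tool call to move; the robot and the scene stay as the last step left them, time stands still between calls to the robot, and variables do not carry over. Pictures are saved under pics/ and viewed, at most 10 in all, crops included, and the job is handed in when it is done.

Besides the shell and the picture viewer there is one more tool, called by a JSON object that holds its "api" and its "payload", one argument or row to a line. drive_tool: Moves the arm, as the interface text tells. Its arguments: {"type":"object","properties":{"commands":{"type":"array"},"newtons":{"type":"number"}},"required":["commands"]}

```bash
mkdir -p pics; python3 - <<'E'
from cell import readout,cams
import cv2
s=readout.observe();print(s)
for n in("top","scene"):
    i=cams.camera_info(n);print(n,i)
    cv2.imwrite(f"pics/{n}0.png",cams.get_image(n))
E
```

```text
{'clock': 0.0, 'joints': array([ 1.08540113,  0.4352547 ,  0.02497542,  1.57410347, -0.01159886,
        1.13400044, -0.07509626]), 'dq': array([ 0.0001973 , -0.00113409, -0.00142046, -0.00054463,  0.00042749,
       -0.00066728,  0.00037818]), 'joint_efforts': array([-2.41661357e-03, -6.67871332e+01,  9.84374397e-01, -3.14466691e+01,
       -6.06281147e-02,  4.27198922e-02,  1.43541374e-04]), 'position': array([ 0.23319755, -0.57930642,  0.22592284]), 'ee_rot': array([-3.08271749e+00, -5.97228158e-01,  7.12306280e-04]), 'force': array([0.24143174, 0.04582897, 0.72658191]), 'ft_torque': array([-0.00059841,  0.03330031, -0.02024877]), 'gripper_force': 0.0, 'width': 0.9974953692431558}
top {'camera_matrix': array([[573.57359442,   0.        , 317.67546973],
       [  0.        , 573.57359442, 237.79022903],
       [  0.        ,   0.        ,   1.        ]]), 'R': array([[ 2.24752170e-02, -9.99747046e-01,  8.41982555e-04],
       [-9.90522497e-01, -2.23819707e-02, -1.35514684e-01],
       [ 1.35499250e-01,  2.21171927e-03, -9.90774980e-01]]), 't': array([-0.12674265,  0.56924733,  1.14680224])}
scene {'camera_matrix': array([[481.63148936,   0.        , 319.17614439],
       [  0.        , 481.63148936, 234.56493506],
       [  0.        ,   0.        ,   1.        ]]), 'R': array([[-0.22285321,  0.9747126 ,  0.01648626],
       [ 0.65376313,  0.16197513, -0.73916022],
       [-0.72313914, -0.15394612, -0.67332784]]), 't': array([ 0.21789132, -0.27051935,  1.37670954])}
```

View pics/top0.png

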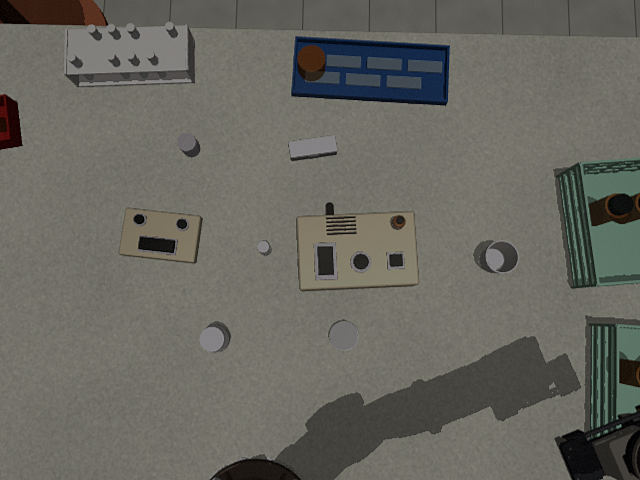

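View pics/scene0.png

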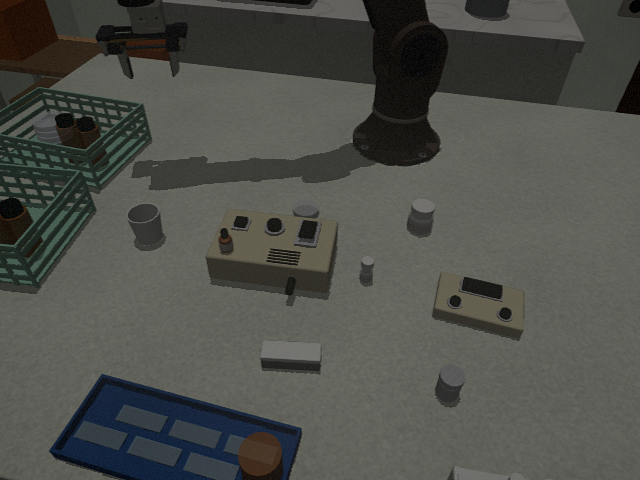

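The top view shows the box with the rocker (326,261), lamp button (360,261), square key (396,260) and bottle (398,222). The pad is at left with its bar key at (157,245). The scene view agrees.

```bash
cat > h.py <<'E'
import numpy as np,cv2
from cell import readout,cams
from scipy.spatial.transform import Rotation as Ro
def ray(i,uv,z):
    K,R,t=[np.array(i[k]) for k in("camera_matrix","R","t")]
    d=R.T@np.linalg.inv(K)@[uv[0],uv[1],1]; c=-R.T@t
    return c+d*(z-c[2])/d[2]
def blob(im,uv,r=22,th=55):
    x,y=map(int,uv); m=(im[y-r:y+r,x-r:x+r].max(2)<th).astype('uint8')
    n,l,s,c=cv2.connectedComponentsWithStats(m)
    k=min(range(1,n),key=lambda k:np.hypot(*(c[k]-r))+(99 if s[k,4]<25 else 0))
    return c[k]+[x-r,y-r],s[k]
def tool(p):
    s=readout.observe();R=Ro.from_rotvec(s['ee_rot']).as_matrix()
    return R.T@(np.array(p)-s['position'])*100
E
python3 - <<'E'
from h import *
P={'top':dict(rock=(326,261),lamp=(360,261),sq=(396,260),bar=(157,245),rl=(139,219),rr=(182,224)),
'scene':dict(rock=(310,231),lamp=(275,225),sq=(241,222),bar=(483,288),rl=(505,313),rr=(455,300))}
Z=dict(rock=.0875,lamp=.087,sq=.084,bar=.042,rl=.04,rr=.04)
for n in P:
    im=cv2.imread(f'pics/{n}0.png');i=cams.camera_info(n);W={}
    for k,uv in P[n].items():
        c,s=blob(im,uv,22 if n=='top' or k=='bar' else 15);W[k]=ray(i,c,Z[k]);print(n,k,c.round(1),s,W[k].round(4))
    a=W['rock']-W['sq'];b=W['rl']-W['rr'];print('yaw',np.arctan2(-a[0],a[1]),np.arctan2(-b[0],b[1]))
    for k,uv in dict(bottle=(399,219),vial=(264,246),jar=(212,336),dish=(343,333)).items():
        if n=='top':print(k,ray(i,uv,dict(bottle=.12,vial=.055,jar=.065,dish=.016)[k]).round(3))
E
```

```text
top rock [325.3 260.4] [ 14   8  16  28 413] [ 0.5206 -0.13    0.0875]
top lamp [360.6 261.3] [ 16  15  15  15 175] [ 0.5205 -0.1997  0.087 ]
top sq [395.7 259.9] [ 16  16  13  13 144] [ 0.5251 -0.2692  0.084 ]
top bar [156.4 244.4] [  3  14  37  16 449] [0.5503 0.2175 0.042 ]
top rl [138.6 218.8] [17 17 10 10 76] [0.6031 0.2582 0.04  ]
top rr [181.5 223.4] [17 17 10 10 78] [0.5955 0.1689 0.04  ]
yaw 0.032086365016161106 -0.0854868598769775
bottle [ 0.601 -0.27   0.12 ]
vial [ 0.55  -0.005  0.055]
jar [0.368 0.09  0.065]
dish [ 0.378 -0.17   0.016]
scene rock [307.7 229.8] [  3   4  19  23 283] [ 0.5299 -0.1273  0.0875]
scene lamp [274.  224.5] [  7   8  15  14 177] [ 0.5301 -0.1968  0.087 ]
scene sq [240.5 221.5] [  8   9  14  12 140] [ 0.5344 -0.2661  0.084 ]
scene bar [481.9 287.6] [  1  11  40  22 561] [0.5601 0.2191 0.042 ]
scene rl [504.9 313.1] [  9  10  12  12 109] [0.6114 0.2589 0.04  ]
scene rr [454.9 300.7] [ 10  10  11  12 100] [0.6032 0.1703 0.04  ]
yaw 0.03242677837268688 -0.09255787147500746
```

```bash
python3 - <<'E'
from h import *
s=readout.observe();R=Ro.from_rotvec(s['ee_rot'])
G=Ro.from_matrix(np.array([[np.cos(.032),np.sin(.032),0],[np.sin(.032),-np.cos(.032),0],[0,0,-1]]))
print(tool([.545,-.1285,.20]),(R.inv()*G).as_rotvec())
E
```

```text
[ 45.75926198 -30.18180227   2.63892237] [-0.00129511  0.00035222  0.35070652]
```

{"api": "drive_tool", "payload": {
  "commands": [
    [[0,0,0.35],[45.8,-30.2,2.6],-1],
    [[0,0,0.35],[45.8,-30.2,2.6],-1],
    [[0,0,0.35],[45.8,-30.2,2.6],-1],
    [[0,0,0.35],[45.8,-30.2,2.6],-1],
    [[0,0,0.35],[45.8,-30.2,2.6],-1],
    [[0,0,0.35],[45.8,-30.2,2.6],-1],
    [[0,0,0.35],[45.8,-30.2,2.6],-1],
    [[0,0,0.35],[45.8,-30.2,2.6],-1],
    [[0,0,0.35],[45.8,-30.2,2.6],-1],
    [[0,0,0.35],[45.8,-30.2,2.6],-1],
    [[0,0,0.35],[45.8,-30.2,2.6],-1],
    [[0,0,0.35],[45.8,-30.2,2.6],-1],
    [[0,0,0.35],[45.8,-30.2,2.6],-1],
    [[0,0,0.35],[45.8,-30.2,2.6],-1],
    [[0,0,0.35],[45.8,-30.2,2.6],-1],
    [[0,0,0.35],[45.8,-30.2,2.6],-1],
    [[0,0,0.35],[45.8,-30.2,2.6],-1],
    [[0,0,0.35],[45.8,-30.2,2.6],-1],
    [[0,0,0.35],[45.8,-30.2,2.6],-1],
    [[0,0,0.35],[45.8,-30.2,2.6],-1]
  ],
  "newtons": 20
}}

```text
clock: 1.77
position: [0.5451, -0.1298, 0.2009]
ee_rot: [3.141, 0.048, 0.0]
force: [-0.8, -0.4, -1.2]
width: -0.001
gripper_force: 0.0
```

```bash
python3 - <<'E'
from h import *
s=readout.observe();print(s['clock'],s['position'],s['ee_rot'],s['force'],s['width'])
cv2.imwrite('pics/w1.png',cams.get_image('wrist'))
i=cams.camera_info('wrist')
K,R,t=[np.array(i[k]) for k in("camera_matrix","R","t")]
for n,p in dict(rockfar=[.544,-.1285,.092],axle=[.525,-.129,.088],lamp=[.5225,-.199,.087],tcp=s['position']).items():
    q=K@(R@np.array(p)+t);print(n,q[:2]/q[2])
E
```

```text
1.7667 [ 0.545078   -0.12975262  0.20087115] [3.14087702e+00 4.84268078e-02 1.35702581e-04] [-0.78528449 -0.43452659 -1.15157488] -0.0008059999666937411
rockfar [319.19687948 234.45115606]
axle [319.11548384 259.66550872]
lamp [419.56872465 265.65194214]
tcp [321.09799084 297.76553961]
```

View pics/w1.png

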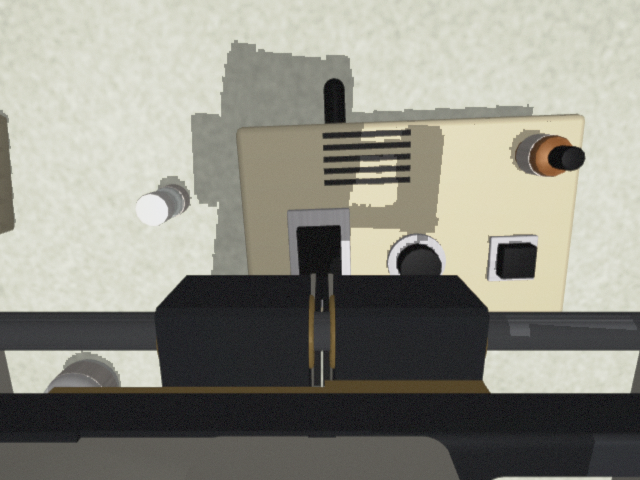

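The wrist view shows the rocker at columns 297–341 with its far end at row 225, and the lamp button at (419,262). Both match my predictions to about 2 mm, so I'll go down on the far half.

{"api": "drive_tool", "payload": {
  "commands": [
    [[0,0,0],[0,-0.1,4],-1],
    [[0,0,0],[0,-0.1,8],-1],
    [[0,0,0],[0,-0.1,10],-1],
    [[0,0,0],[0,-0.1,10.4],-1],
    [[0,0,0],[0,-0.1,10.7],-1],
    [[0,0,0],[0,-0.1,11],-1],
    [[0,0,0],[0,-0.1,11.2],-1],
    [[0,0,0],[0,-0.1,11.4],-1],
    [[0,0,0],[0,-0.1,11.5],-1],
    [[0,0,0],[0,-0.1,11.5],-1]
  ]
}}

```text
clock: 2.65
position: [0.547, -0.1278, 0.0868]
ee_rot: [3.141, 0.051, 0.005]
force: [2.6, -0.7, 3.3]
width: 0.006
gripper_force: 1.7
```

{"api": "drive_tool", "payload": {
  "commands": [
    [[0,0,0],[0,0,0.1],-1],
    [[0,0,0],[0,0,0.2],-1],
    [[0,0,0],[0,0,0.3],-1],
    [[0,0,0],[0,0,0.4],-1],
    [[0,0,0],[0,0,0.4],-1],
    [[0,0,0],[0,0,0.4],-1]
  ]
}}

```text
clock: 3.15
position: [0.5472, -0.1278, 0.0838]
ee_rot: [3.14, 0.051, 0.006]
force: [-0.5, 0.5, 20.8]
width: 0.005
gripper_force: 10.3
```

{"api": "drive_tool", "payload": {
  "commands": [
    [[0,0,0],[0,0,0.1],-1],
    [[0,0,0],[0,0,0.2],-1],
    [[0,0,0],[0,0,0.2],-1],
    [[0,0,0],[0,0,0.2],-1]
  ]
}}

```text
clock: 3.48
position: [0.5473, -0.1278, 0.0833]
ee_rot: [3.14, 0.051, 0.007]
force: [-5.2, 1.1, 38.2]
width: 0.006
gripper_force: 17.9
```

{"api": "drive_tool", "payload": {
  "commands": [
    [[0,0,0],[0,0,-2],-1],
    [[0,0,0],[0,0,-5],-1],
    [[0,0,0],[-3,0,-8],-1],
    [[0,0,0],[-6,0,-8],-1],
    [[0,0,0],[-9,0,-8],-1],
    [[0,0,0],[-9,0,-8],-1],
    [[0,0,0],[-9,0,-8],-1]
  ]
}}

```text
clock: 4.07
position: [0.4532, -0.1307, 0.1595]
ee_rot: [3.141, 0.05, -0.003]
force: [0.9, 0.8, 0.0]
width: 0.004
gripper_force: 0.0
```

```bash
python3 - <<'E'
from h import *
s=readout.observe();print(s['clock'],s['position'],s['force'])
i=cams.camera_info('wrist');w=cams.get_image('wrist')
S=cams.get_image('scene')
a=cv2.resize(w[100:400,200:560],(480,400));b=cv2.resize(S[195:275,200:264+80],None,fx=5/2.25,fy=5)
b=cv2.resize(S[195:295,200:350],(600,400))
o=np.zeros((600,800,3),'uint8');o[:300,:360]=w[100:400,200:560];o[:300,360:800]=cv2.resize(S[195:295,200:347],(440,300))
old=cv2.imread('pics/scene0.png');o[300:,360:800]=cv2.resize(old[195:295,200:347],(440,300))
cv2.imwrite('pics/c2.png',o)
K,R,t=[np.array(i[k]) for k in("camera_matrix","R","t")]
q=K@(R@np.array([.5225,-.199,.087])+t);print(q[:2]/q[2])
for uv in [(0,0)]:pass
E
```

```text
4.0667 [ 0.45322228 -0.13071995  0.15950817] [0.87238707 0.83017225 0.03985182]
[450.72282535 128.95142908]
```

View pics/c2.png

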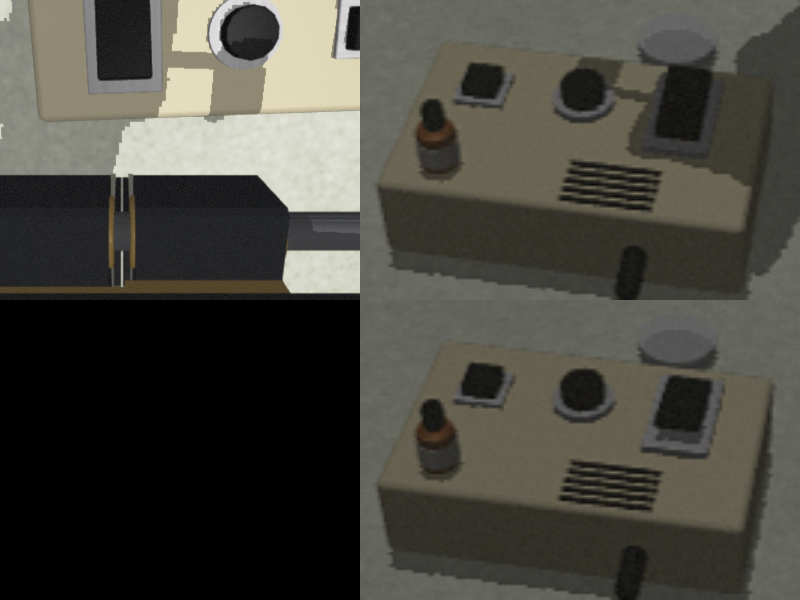

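The rocker has tipped over: the far half is down in the scene crop. The lamp button is at wrist pixel (450,132), as predicted (451,129). Next I press the lamp button.

{"api": "drive_tool", "payload": {
  "commands": [
    [[0,0,0],[2.5,2.5,0],-1],
    [[0,0,0],[4.5,4.5,0],-1],
    [[0,0,0],[6.7,7,0],-1],
    [[0,0,0],[6.7,7,2],-1],
    [[0,0,0],[6.7,7,5],-1],
    [[0,0,0],[6.7,7,6.5],-1],
    [[0,0,0],[6.7,7,6.9],-1],
    [[0,0,0],[6.7,7,7.2],-1],
    [[0,0,0],[6.7,7,7.5],-1],
    [[0,0,0],[6.7,7,7.7],-1],
    [[0,0,0],[6.7,7,7.9],-1],
    [[0,0,0],[6.7,7,8],-1],
    [[0,0,0],[6.7,7,8],-1]
  ]
}}

```text
clock: 5.25
position: [0.5254, -0.1982, 0.0804]
ee_rot: [3.141, 0.052, 0.002]
force: [0.6, 0.2, 2.3]
width: 0.003
gripper_force: 0.9
```

{"api": "drive_tool", "payload": {
  "commands": [
    [[0,0,0],[0,0,0.1],-1],
    [[0,0,0],[0,0,0.2],-1],
    [[0,0,0],[0,0,0.3],-1],
    [[0,0,0],[0,0,0.3],-1],
    [[0,0,0],[0,0,0.3],-1]
  ]
}}

```text
clock: 5.67
position: [0.5256, -0.1983, 0.0799]
ee_rot: [3.14, 0.051, 0.004]
force: [-10.8, 4.5, 33.8]
width: 0.001
gripper_force: 17.0
```

{"api": "drive_tool", "payload": {
  "commands": [
    [[0,0,0],[0,0,-3],-1],
    [[0,0,0],[0,0,-7],-1],
    [[0,0,0],[1,-2,-9],-1],
    [[0,0,0.12],[4,-41.5,-9],-1],
    [[0,0,0.12],[4,-41.5,-9],-1],
    [[0,0,0.12],[4,-41.5,-9],-1],
    [[0,0,0.12],[4,-41.5,-9],-1],
    [[0,0,0.12],[4,-41.5,-9],-1],
    [[0,0,0.12],[4,-41.5,-9],-1],
    [[0,0,0.12],[4,-41.5,-9],-1],
    [[0,0,0.12],[4,-41.5,-9],-1],
    [[0,0,0.12],[4,-41.5,-9],-1],
    [[0,0,0.12],[4,-41.5,-9],-1],
    [[0,0,0.12],[4,-41.5,-9],-1],
    [[0,0,0.12],[4,-41.5,-9],-1],
    [[0,0,0.12],[4,-41.5,-9],-1],
    [[0,0,0.12],[4,-41.5,-9],-1]
  ]
}}

```text
clock: 7.08
position: [0.5516, 0.2158, 0.1668]
ee_rot: [3.137, -0.141, 0.001]
force: [-0.0, 0.2, -0.5]
width: 0.006
gripper_force: 0.0
```

```bash
python3 - <<'E'
from h import *
s=readout.observe();print(s['clock'],s['position'],s['ee_rot'],s['force'],tool([.552,.218,.042]))
i=cams.camera_info('wrist');w=cams.get_image('wrist')
S=cams.get_image('scene')
o=np.zeros((600,640,3),'uint8');o[:300]=w[:300];o[300:,:450]=cv2.resize(S[195:295,200:350],(450,300))
cv2.imwrite('pics/c3.png',o)
K,R,t=[np.array(i[k]) for k in("camera_matrix","R","t")]
for p in([.552,.218,.042],[.601,.2585,.04],[.565,.218,.042]):
    q=K@(R@np.array(p)+t);print(q[:2]/q[2])
E
```

```text
7.0833 [0.55163207 0.21584528 0.16676588] [ 3.13748800e+00 -1.40658620e-01  5.75358029e-04] [-0.04456975  0.15837896 -0.52715011] [ 1.22647901e-02 -2.29576308e-01  1.24763849e+01]
[317.46075387 227.15090808]
[251.82663611 162.06999366]
[315.75489183 209.09950468]
```

View pics/c3.png

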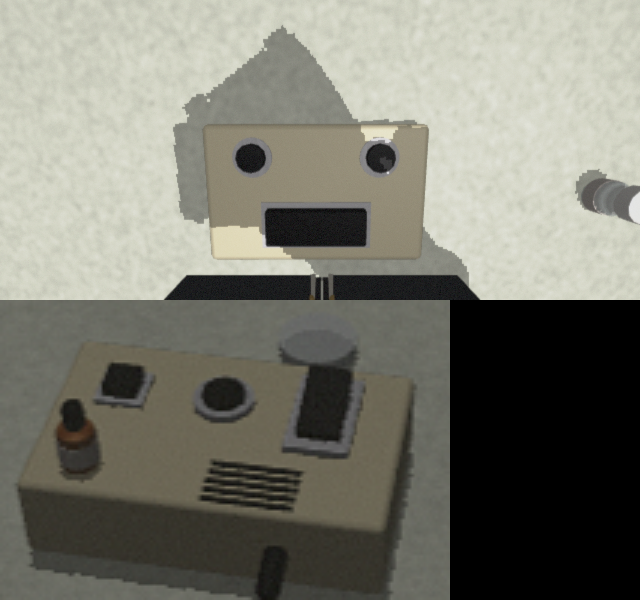

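The bar key is centred at wrist pixel (316,226), as predicted. In the scene crop the lamp button is down and the rocker is still over. Next I press the bar key.

{"api": "drive_tool", "payload": {
  "commands": [
    [[0,0,0],[0,-0.2,4],-1],
    [[0,0,0],[0,-0.2,8],-1],
    [[0,0,0],[0,-0.2,11],-1],
    [[0,0,0],[0,-0.2,12],-1],
    [[0,0,0],[0,-0.2,12.4],-1],
    [[0,0,0],[0,-0.2,12.7],-1],
    [[0,0,0],[0,-0.2,12.9],-1],
    [[0,0,0],[0,-0.2,13.1],-1],
    [[0,0,0],[0,-0.2,13.1],-1],
    [[0,0,0],[0,-0.2,13.1],-1]
  ]
}}

```text
clock: 8.02
position: [0.5526, 0.2199, 0.0371]
ee_rot: [-3.138, 0.138, -0.004]
force: [0.4, -1.8, 4.2]
width: 0.002
gripper_force: 2.2
```

{"api": "drive_tool", "payload": {
  "commands": [
    [[0,0,0],[0,0,0.1],-1],
    [[0,0,0],[0,0,0.2],-1],
    [[0,0,0],[0,0,0.2],-1],
    [[0,0,0],[0,0,0.2],-1],
    [[0,0,0],[0,0,0.2],-1],
    [[0,0,0],[0,0,0.2],-1],
    [[0,0,0],[0,0,0.2],-1],
    [[0,0,0],[0,0,0.2],-1]
  ]
}}

```text
clock: 8.68
position: [0.5526, 0.22, 0.036]
ee_rot: [-3.138, 0.138, -0.005]
force: [-3.5, -4.3, 21.1]
width: 0.003
gripper_force: 10.7
```

```bash
python3 -c "
from cell import job,readout
s=readout.observe();print(s['clock'],s['position'],s['force']);print(job.sign_off())"
```

```text
8.6833 [0.55262292 0.21998334 0.03604176] [-3.47197301 -4.25238288 21.0648145 ]
the job is handed in; nothing more can be done
None
```

I tipped the rocker over, pressed the lamp button fully down, and handed the job in at 8.7 s still holding the bar key down with about 21 N; the sign-off gave no verdict.

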